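# Run down the toe-clamp thumbscrew on the LED box fixture

### The job

Tighten the loose orange three-winged thumbscrew that clamps the LED box to its plywood base: with a fingertip, push its wings round clockwise (seen from above), stroke after stroke past the grey keeper arm, until it is fully home and turns no further. Only push, never pinch or lift anything, and leave the LED box and all other things where they stand.

Things in the scene. Friction and masses are not known exactly. Their poses are not given: they have to be found in the camera images.
- thumbscrew (a joint): rotation of the thumbscrew in rad, growing clockwise seen from above: 0 fully loose, 8.4 fully home (hard stop). Starts somewhere between 0 and 2. Friction (about 0.05 N m, some 2 N at a wing) keeps it where it is left. It sinks 6 mm per turn, 8 mm in all.
- hub_top (a point): centre of the thumbscrew's top face, on its vertical axis, level with the wing tops: 67.5 mm above the table when fully loose, 59.5 mm when home. Its frame turns with the screw, z up: three equal wings stand out at 0, 120 and 240 deg from its x axis, each to 40 mm from the axis, 8 mm thick, 26 mm high (down from the top face); hub radius 11 mm, collar under the wings 15 mm.
- push_faces: the orange half of the three wings, 4 mm thick: the faces to push on for turning clockwise (each wing's counter-clockwise side). Origin on the screw's axis, at the underside of the collar, 31 mm below the top face; x along the first wing, turning with the screw.
- back_faces: the black half of the three wings, 4 mm thick: their clockwise sides. Same origin and axes as push_faces. Pressing orange and black faces at once counts as pinching.
- base: plywood base plate of the fixture, 130 mm (x) by 270 mm (y, from -80 to +190 mm), 12 mm thick, fixed to the table. Origin on the thumbscrew's axis at table level; z up. At joint value 0 the first wing lies along base +x; the LED box stands towards base +y, the keeper towards base -y.
- led_box: loose copper-brown printed box, 90 x 94 mm, with yellow LEDs on its sides, on a wooden flange 110 x 120 x 8 mm, total height 78 mm, 0.6 kg. Origin at the centre of its underside; it stands on the base, 122 mm from the screw axis along base +y (its top 90 mm above the table).
- standoff: loose brass spacer, 16 mm across, 20 mm high, standing on the base near the keeper at base x 46 mm, y -55 mm (its top 32 mm above the table). Origin at the centre of its underside. Leave alone.
- white_cube: loose white mock-up block, 70 x 70 x 60 mm, origin at the centre of its underside. Leave alone.
- card_mockup: loose cardboard box, 106 x 106 x 101 mm, origin at the centre of its underside. Leave alone.
- water_bottle: loose bottle, 70 mm across, 200 mm high, origin at the centre of its underside. Leave alone.
- screwdriver: loose screwdriver lying on the table. Leave alone.
- spare_screw: loose blue spare thumbscrew, 60 mm across, 28 mm high, lying on the table; not the one to turn. Leave alone.
- strap: aluminium clamp strap, 26 mm wide (x), 8 mm thick, from y -21 to +74 mm along base y, under the thumbscrew and over the LED box's flange. Origin on the screw's axis at its underside, which sinks with the screw from 28.5 to 20.5 mm above the table.
- keeper_end (a point): underside of the free end of the grey keeper arm, 4 mm from the screw's axis. The arm is 9 mm wide and runs along base y, over the wings, at 73 to 81 mm above the table, to a post at base y -70 to -54 mm (24 mm wide, 81 mm high). The wings pass under it, a finger reaching down from above does not. Fixed.

How it is judged (in metres and radians):
At the end, for the whole second after the job is handed in: the thumbscrew stands within 0.2 rad of its hard stop at 8.4 rad and is at rest; the LED box and standoff are within 10 mm, and the other loose things within 20 mm, of where they started (value of joint thumbscrew above 8.2 rad and velocity of joint thumbscrew between -0.05 and 0.05 rad/s and distance of each of led_box, standoff from where it was at the start of the episode below 0.01 m and distance of each of white_cube, card_mockup, water_bottle, screwdriver, spare_screw from where it was at the start of the episode below 0.02 m); the robot touches nothing.
It fails at once if the LED box or the standoff is shifted or lifted by more than 10 mm (distance of any of led_box, standoff from where it was at the start of the episode above 0.01 m).
It fails at once if a thing standing about on the table is shifted or lifted by more than 20 mm (distance of any of white_cube, card_mockup, water_bottle, screwdriver, spare_screw from where it was at the start of the episode above 0.02 m).
It fails at once if the thumbscrew is pinched: the fingers press on orange push faces and black back faces at once, over 4 N each (contact force between the fingers and push_faces above 4 N and contact force between the fingers and back_faces above 4 N).
It also fails if it takes over 64 s, if anything falls off the work surface, if the arm or the gripper's body presses on something with over 40 N, if the wrist force passes 120 N, or if a joint passes its speed limit or range.

### The arm

A 6-joint arm with a two-finger parallel gripper is mounted at the origin on the work surface. World frame = base frame: x ahead of the robot, y to its left, z up, the work surface at z = 0. Lengths are in mm, angles in rad, forces in N, time in s.
With the tool pointing down it reaches from about 350 to 975 mm from the base axis. Payload 7.1 kg.
Tool frame: the origin (TCP) lies midway between the tips of the shut fingers; the grasp point (between the pads) lies 19 mm behind it (ctrl.grip_depth is the distance from the TCP to the grasp point, in mm); z points along the fingers, y is the line along which they close (so a half turn about z gives the same grasp; the last joint's range is limited). The gripper opens to 88 mm and grips with 3 to 60 N. Pads are 20 mm wide; open, the fingers measure 115 mm over their backs; the gripper's body (75 mm by 178 mm) begins 61 mm behind the grasp point.
Start: joints at [-1.314, 0.423, 1.63, -0, 1.089, -0.019], TCP at [170.216, -601.358, 222.675] pointing down, gripper open.
Joint ranges: [-3, 3], [-0.9, 2.11], [0.09, 2.58], [-1.31, 4.45], [0.11, 2.69], [-2.54, 2.54]. Speed limits (rad/s): [2.39, 2.39, 3.01, 3.14, 3.14, 3.14].

### API

Orientations are given as a rotation vector (axis times angle).
In Python, from workcell import ctrl, cams gives the robot as it stands.
- The arm moves only by the tool move_arm, never from a script. Its argument "steps" is a list of rows, each a list of 3 entries, a list of its own where there are three numbers: the shift along the tool's x, y, z in units of 25 mm (1.0 is 25 mm), then the turn about the tool's z in units of 5 degrees (1.0 is 5 degrees), then the closure, from 0 (fully open) to 1 (shut). A call has 1 to 20 rows; each row shifts and turns the commanded pose from where the row before left it, along the tool's axes as they then stand; what a row does not reach is not made up. A row lasts 1/12 s, in which the tool goes at most 41.7 mm and 7.16 degrees, less where a joint would pass 70% of its speed; a pose out of reach is approached as far as the arm can. A call is refused whole if a number of a shift passes 1 or a number of a turn 1, either way. A call with a gripper value outside its range is refused whole. The fingers move at their own pace and stop on an object; the grip force is fixed at half the most. Time passes only in rows, so rows that do not move let the fingers close. It gives the time, the measured TCP pose, the force, the opening and the grip force at its end, in the units of the state.
- ctrl.get_obs(): the state, without advancing time (a new reading comes with each control period).
- cams.get_image(name): name is "scene" or "top"; returns a dict with "image" (420x560x3 uint8, red, green, blue), "camera_matrix" (3x3 intrinsics, pixels), "xyz" and "rotation" of the camera in the world. Camera axes: x right, y down, z forward; pixel columns grow to the right and rows downward; lengths in mm; the calibration is good to about 2 mm. A picture is of the moment at which its call begins. There is no depth.
- ctrl.close_job(): hands the job in; it is judged then, once.
Trained networks look in the newest picture that a camera, given by its name, has taken for a name from the list of things; names that differ only in an ending like _2 or _b are one class to them, and where a whole thing is asked for, a point or a joint stands for the part that bears it (a point fixed in the world has none). Each returns a list of dicts, best first, with "p" (0 to 1); they miss things now and then, are a little off and sometimes report something else, mostly with a low value. They report only what shows in the picture. A call takes as long as a camera call.
- cams.boxes_of(camera, thing): "rect" ([centre column, centre row, width, height] in pixels, round what is visible of it).
- cams.cut_out(camera, thing): "pixels" (420x560 bool, what is visible of it) and "rect" ([centre column, centre row, width, height] in pixels, round what is visible of it).
The state is a dict: "t": time; "qpos": joint angles; "qvel": joint speeds; "joint_torque": joint torques, N m; "ee_pos": TCP position; "orientation": TCP orientation; "ft_force": force on the tool from outside, world axes, zero at the start; "moment": the same for the moment, N m; "width": finger opening in mm; "grasp_force": force on a finger pad.
Only numpy, scipy, OpenCV 4.12 (cv2) and the standard library are available. Lean on these libraries where they do the work, as an engineer would, in place of code of your own. Each camera call takes 0.05 s, during which the arm holds its last target. There are 200 camera calls.

## Working session

There is one attempt and no reset: what is moved stays moved. The work goes in short steps, Python scripts to look and compute and a tool call to move; the robot and the scene stay as the last step left them, time stands still between calls to the robot, and variables do not carry over. Pictures are saved under pics/ and viewed, at most 10 in all, crops included, and the job is handed in when it is done.

Besides the shell and the picture viewer there is one more tool, called as name(argument=value, ...) on one line, values as JSON. move_arm: Moves the arm, as the interface text tells. Its arguments: {"type":"object","properties":{"steps":{"type":"array"}},"required":["steps"]}

```bash
mkdir -p pics; cat > h.py <<'E'
from workcell import ctrl, cams
import numpy as np, cv2
def shot(n,fn=None):
    d=cams.get_image(n)
    if fn: cv2.imwrite('pics/'+fn,cv2.cvtColor(d['image'],cv2.COLOR_RGB2BGR))
    return d
def ray(d,u,v):
    r=np.linalg.inv(d['camera_matrix'])@np.array([u,v,1.]);r=np.array(d['rotation'])@r
    return np.array(d['xyz']),r
def atz(d,u,v,z):
    c,r=ray(d,u,v);return c+r*(z-c[2])/r[2]
def proj(d,p):
    q=np.array(d['rotation']).T@(np.array(p)-np.array(d['xyz']));q=np.array(d['camera_matrix'])@q;return q[:2]/q[2]
E
python3 - <<'E'
from h import *
for n in('scene','top'):
    d=shot(n,n+'1.png');print(n,np.round(d['xyz']),np.round(d['rotation'],3).tolist(),np.round(d['camera_matrix']).tolist())
    for t in('hub_top','push_faces','led_box','base','standoff','strap'):
        print(t,[(np.round(b['rect'],1).tolist(),round(b['p'],2)) for b in cams.boxes_of(n,t)[:2]])
o=ctrl.get_obs();print(o['ee_pos'],o['orientation'],o['t'])
E
```

```text
scene [1052. -599. 1176.] [-2.37, -0.914, 0.299] [[414.0, 0.0, 277.0], [0.0, 414.0, 212.0], [0.0, 0.0, 1.0]]
hub_top [([275.2, 229.2, 17.0, 18.3], 0.51)]
push_faces [([273.1, 224.6, 21.1, 8.9], 0.45)]
led_box [([308.0, 216.1, 45.7, 45.8], 0.62)]
base [([290.1, 237.8, 84.5, 43.9], 0.66)]
standoff [([141.4, 301.4, 50.7, 60.0], 0.54)]
strap [([279.1, 230.6, 35.4, 19.8], 0.76)]
top [ 410.   -8. 1085.] [-2.173, 2.153, -0.118] [[406.0, 0.0, 277.0], [0.0, 406.0, 208.0], [0.0, 0.0, 1.0]]
hub_top []
push_faces [([289.1, 199.6, 8.3, 7.2], 0.61)]
led_box [([252.1, 186.6, 55.0, 52.8], 0.86)]
base [([275.6, 196.7, 111.0, 73.2], 0.91)]
standoff []
strap [([288.9, 199.9, 47.3, 32.0], 0.92)]
[ 170.20847037 -601.35488553  222.69641184] [ 3.11173468e+00  4.31837883e-01 -1.65617949e-05] 0.7
```

View pics/scene1.png

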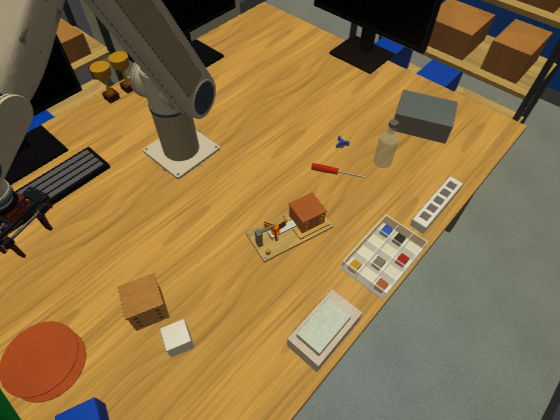

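View pics/top1.png

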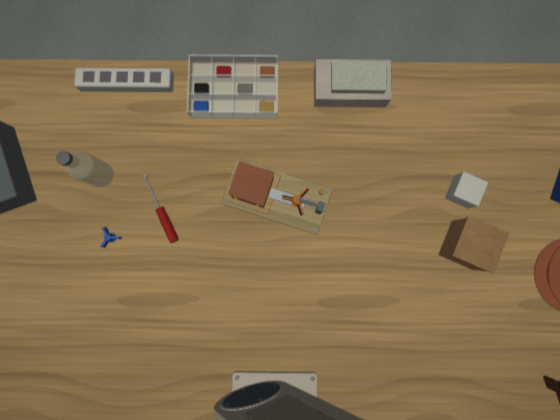

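The scene view shows the fixture with the orange screw at about (275,230). In the top view it is at about (296,200), with the LED box to its left and the keeper to its right. Rotations come as rotation vectors, so I'll enlarge the views and fit the base pose.

```bash
sed -i "s/    return d$/    d['rotation']=cv2.Rodrigues(np.array(d['rotation'],float))[0]; return d/" h.py
python3 - <<'E'
from h import *
ims=[]
for n,(u,v) in(('scene',(285,228)),('top',(285,198))):
    d=shot(n)
    im=cv2.cvtColor(d['image'],cv2.COLOR_RGB2BGR)[v-36:v+36,u-55:u+55]
    ims.append(cv2.resize(im,None,fx=7,fy=7,interpolation=cv2.INTER_CUBIC)[:300*2])
    c=cams.cut_out(n,'base')
    for t in('base','led_box'):
        c=cams.cut_out(n,t)
        if c:
            m=c[0]['pixels'].astype(np.uint8);k=max(cv2.findContours(m,0,1)[0],key=cv2.contourArea)
            r=cv2.minAreaRect(k);print(n,t,c[0]['p'],[np.round(atz(d,*p,12 if t=='base' else 90)).tolist() for p in cv2.boxPoints(r)],np.round(r[0],1),r[1:])
    for t in('hub_top','push_faces','back_faces','strap'):
        for c in cams.cut_out(n,t)[:1]:
            ys,xs=np.nonzero(c['pixels']);print(n,t,round(c['p'],2),len(xs),xs.mean(),ys.mean(),np.round(atz(d,xs.mean(),ys.mean(),62 if t!='strap' else 34)))
for i,im in enumerate(ims): cv2.imwrite(f'pics/crop{i}.png',im)
E
```

```text
scene base 0.61 [[458.0, -111.0, 12.0], [536.0, 175.0, 12.0], [668.0, 105.0, 12.0], [586.0, -162.0, 12.0]] [289.1 229.3] ((36.80693435668945, 80.930908203125), 62.487998962402344)
scene led_box 0.8 [[516.0, -2.0, 90.0], [556.0, 137.0, 90.0], [682.0, 67.0, 90.0], [641.0, -62.0, 90.0]] [306.  215.5] ((37.565940856933594, 40.696434020996094), 63.43495178222656)
scene hub_top 0.67 88 275.28409090909093 228.98863636363637 [550. -58.  62.]
scene push_faces 0.73 835 176.95568862275448 337.7449101796407 [ 590. -500.   62.]
scene back_faces 0.75 821 176.66626065773448 338.07429963459197 [ 591. -501.   62.]
scene strap 0.7 291 280.16838487972507 227.84192439862542 [546. -30.  34.]
top base 0.64 [[539.0, 145.0, 12.0], [670.0, 107.0, 12.0], [587.0, -156.0, 12.0], [459.0, -115.0, 12.0]] [277.5 195.8] ((102.5628890991211, 50.146366119384766), 17.700428009033203)
top led_box 0.89 [[540.0, 128.0, 90.0], [645.0, 96.0, 90.0], [608.0, -14.0, 90.0], [505.0, 19.0, 90.0]] [252.5 186.6] ((46.16925048828125, 43.323204040527344), 18.434947967529297)
top hub_top 0.63 228 295.9035087719298 199.03947368421052 [548. -52.  62.]
top push_faces 0.43 28 287.57142857142856 197.75 [551. -31.  62.]
top back_faces 0.44 35 299.9428571428571 205.4857142857143 [532. -62.  62.]
top strap 0.88 330 287.6636363636364 197.38484848484848 [556. -32.  34.]
```

View pics/crop0.png

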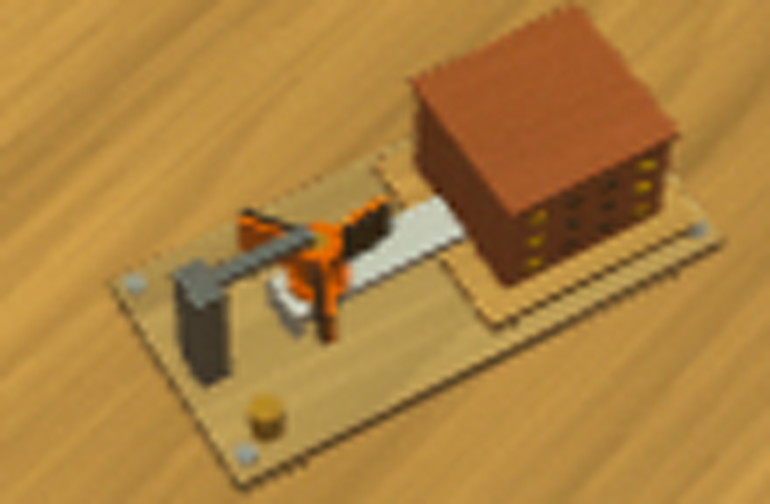

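View pics/crop1.png

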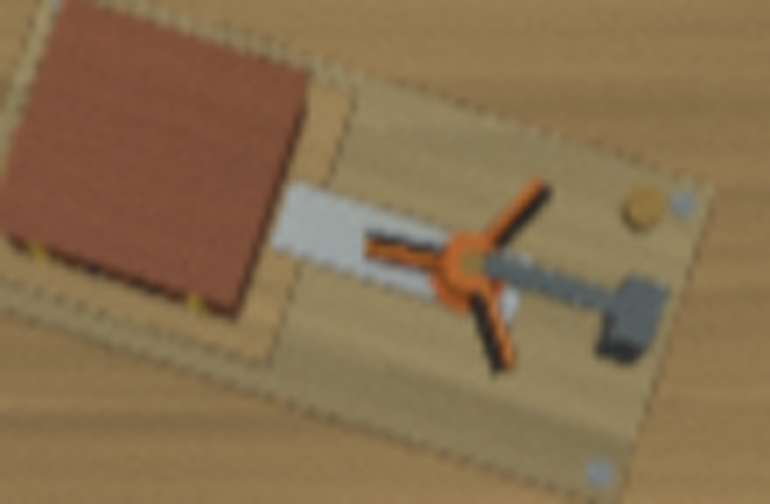

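Crop 0 is the scene view and crop 1 the top view, both scaled 7×. In crop 1 the hub is at (467,262), with wings towards (545,185), (365,245) and (500,372). The keeper runs right to its post, and the base corners are sharp. I'll fit the base pose over both views from these points.

```bash
cat > fit.py <<'E'
from h import *
from scipy.optimize import least_squares as LS
T=shot('top');S=shot('scene')
t=lambda a,b:(230+a/7-.43,162+b/7-.43); s=lambda a,b:(230+a/7-.43,192+b/7-.43)
ob=[(T,t(712,188),(65,-80,12)),(T,t(620,500),(-65,-80,12)),(S,s(112,288),(-65,-80,12)),(S,s(240,488),(65,-80,6)),(S,s(722,240),(65,190,12)),
(T,t(467,262),(0,0,66)),(S,s(322,240),(0,0,66)),(T,t(643,207),(46,-55,32)),(S,s(268,402),(46,-55,32))]
W=lambda p,q:np.array([p[0]+np.cos(p[2])*q[0]-np.sin(p[2])*q[1],p[1]+np.sin(p[2])*q[0]+np.cos(p[2])*q[1],q[2]])
f=lambda p:np.concatenate([proj(d,W(p,q))-np.array(u) for d,u,q in ob])
r=LS(f,[552,-53,-.3],x_scale=[1,1,.01],loss='soft_l1');print(r.x,np.degrees(r.x[2]));print(np.round(f(r.x).reshape(-1,2),2).tolist())
# hub triangulated
A=[];b=[]
for d,u in((T,t(467,262)),(S,s(322,240))):
    c,k=ray(d,*u);k/=np.linalg.norm(k);P=np.eye(3)-np.outer(k,k);A.append(P);b.append(P@c)
print('hub',np.linalg.solve(sum(A),sum(b)))
for u in(t(545,185),t(367,245),t(503,372)):
    p=atz(T,*u,66);print('wing',np.round(p[:2]-r.x[:2]),np.degrees(np.arctan2(p[1]-r.x[1],p[0]-r.x[0])-r.x[2]))
E
python3 fit.py
```

```text
[ 5.45960926e+02 -5.36880539e+01 -2.95789959e-01] -16.94751627025365
[[0.1, -0.22], [-0.84, 1.57], [-0.5, -0.56], [0.51, 1.06], [0.73, -0.4], [0.29, 0.62], [-0.19, 0.97], [-0.25, -0.15], [0.13, 1.35]]
hub [546.58740594 -52.95187157  71.46647478]
wing [ 30. -27.] -25.486281682731903
wing [ 7. 37.] 95.53387419557147
wing [-38. -12.] -145.10326205033383
```

move_arm(steps=[[[0.96, -0.88, 0], 0, 1], [[0.96, -0.88, 0], 0, 1], [[0.96, -0.88, 0], 0, 1], [[0.96, -0.88, 0], 0, 1], [[0.96, -0.88, 0], 0, 1], [[0.96, -0.88, 0], 0, 1], [[0.96, -0.88, 0], 0, 1], [[0.96, -0.88, 0], 0, 1], [[0.96, -0.88, 0], 0, 1], [[0.96, -0.88, 0], 0, 1], [[0.96, -0.88, 0], 0, 1], [[0.96, -0.88, 0], 0, 1], [[0.96, -0.88, 0], 0, 1], [[0.96, -0.88, 0], 0, 1], [[0.96, -0.88, 0], 0, 1], [[0.96, -0.88, 0], 0, 1], [[0.96, -0.88, 0], 0, 1], [[0.96, -0.88, 0], 0, 1], [[0.96, -0.88, 0], 0, 1], [[0.96, -0.88, 0], 0, 1]])

```text
t: 3.27
ee_pos: [513.0, -45.7, 222.9]
orientation: [3.112, 0.432, 0.001]
ft_force: [-0.2, -0.2, -0.5]
width: 0.8
grasp_force: 0.0
```

move_arm(steps=[[[0, 0, 0], -1, 1], [[0, 0, 0], -1, 1], [[0, 0, 0], -1, 1], [[0, 0, 0], -1, 1], [[0, 0, 0], -1, 1], [[0, 0, 0], -1, 1], [[0, 0, 0], -1, 1], [[0, 0, 0], -1, 1], [[0, 0, 0], -1, 1], [[0, 0, 0], -1, 1], [[0, 0, 0], -1, 1], [[0, 0, 0], -1, 1], [[0, 0, 0], -1, 1], [[0, 0, 0], -1, 1], [[0, 0, 0], -1, 1], [[0, 0, 0], -1, 1], [[0, 0, 0], -1, 1], [[0, 0, 0], -1, 1], [[0, 0, 0], -1, 1], [[0, 0, 0], -1, 1]])

```text
t: 4.93
ee_pos: [512.3, -47.3, 222.8]
orientation: [1.664, 2.665, 0.0]
ft_force: [-0.7, 0.1, -0.1]
width: 0.3
grasp_force: 0.0
```

move_arm(steps=[[[0, 0, 0], -1, 1], [[0, 0, 0], -1, 1], [[0, 0, 0], -1, 1], [[0, 0, 0], -1, 1], [[0, 0, 0], -1, 1], [[0, 0, 0], -1, 1], [[0, 0, 0], -1, 1], [[0, 0, 0], -1, 1], [[0, 0, 0], -1, 1], [[0, 0, 0], -1, 1], [[0, 0, 0], -0.4, 1], [[0, 0, 0], 0, 1]])

```text
t: 5.93
ee_pos: [512.3, -47.3, 222.8]
orientation: [0.332, 3.124, 0.0]
ft_force: [-0.5, 0.3, 0.4]
width: 0.6
grasp_force: 0.0
```

move_arm(steps=[[[-0.285, 0.62, 0], 0, 1], [[-0.285, 0.62, 0], 0, 1], [[0, 0, 0.9], 0, 1], [[0, 0, 0.9], 0, 1], [[0, 0, 0.9], 0, 1], [[0, 0, 0.9], 0, 1], [[0, 0, 0.9], 0, 1], [[0, 0, 0.9], 0, 1], [[0, 0, 0.3], 0, 1], [[0, 0, 0], 0, 1]])

```text
t: 6.77
ee_pos: [531.4, -19.9, 78.5]
orientation: [-0.335, -3.12, 0.0]
ft_force: [-0.2, 0.2, -0.5]
width: 0.1
grasp_force: 0.0
```

```bash
python3 - <<'E'
from h import *
u,v=285,222
d=shot('scene');im=cv2.cvtColor(d['image'],cv2.COLOR_RGB2BGR)[v-40:v+40,u-55:u+55]
cv2.imwrite('pics/c2.png',cv2.resize(im,None,fx=7,fy=7,interpolation=cv2.INTER_CUBIC))
o=ctrl.get_obs();print(o['ee_pos'],proj(d,o['ee_pos']))
E
```

```text
[532.40056083 -19.97058105  79.80087262] [279.27031047 215.73276853]
```

View pics/c2.png

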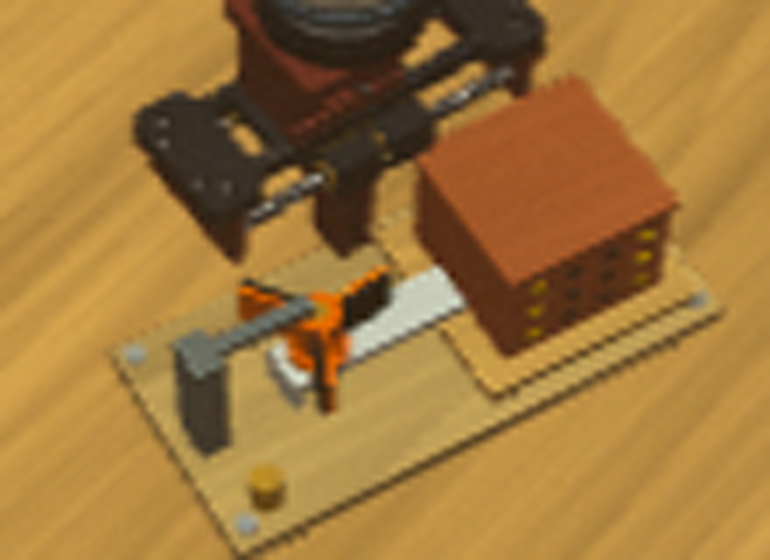

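The picture shows the shut fingertips at about (345,245), above the gap behind the LED-side wing's orange face, as planned. Next I lower the tool and push.

move_arm(steps=[[[0, 0, 0.7], 0, 1], [[0, 0, 0.65], 0, 1], [[0, 0, 0], 0, 1], [[-0.1, 0, 0], 0, 1], [[-0.1, 0, 0], 0, 1], [[-0.08, 0, 0], 0, 1], [[-0.107, 0.041, 0], 1, 1], [[-0.107, 0.041, 0], 1, 1], [[-0.107, 0.041, 0], 1, 1], [[-0.107, 0.041, 0], 1, 1]])

```text
t: 7.65
ee_pos: [551.2, -20.8, 47.3]
orientation: [0.878, 3.016, 0.001]
ft_force: [-2.2, 4.4, -0.4]
width: 0.6
grasp_force: 1.6
```

move_arm(steps=[[[-0.107, 0.041, 0], 1, 1], [[-0.107, 0.041, 0], 1, 1], [[-0.107, 0.041, 0], 1, 1], [[-0.107, 0.041, 0], 1, 1], [[-0.107, 0.041, 0], 1, 1], [[-0.107, 0.041, 0], 1, 1], [[-0.107, 0.041, 0], 1, 1], [[-0.107, 0.041, 0], 1, 1], [[-0.107, 0.041, 0], 1, 1], [[-0.107, 0.041, 0], 1, 1], [[-0.107, 0.041, 0], 1, 1], [[-0.107, 0.041, 0], 1, 1], [[-0.107, 0.041, 0], 1, 1], [[-0.107, 0.041, 0], 1, 1], [[-0.107, 0.041, 0], 1, 1], [[-0.107, 0.041, 0], 1, 1], [[-0.107, 0.041, 0], 1, 1], [[-0.107, 0.041, 0], 1, 1], [[-0.107, 0.041, 0], 1, 1], [[-0.107, 0.041, 0], 1, 1]])

```text
t: 9.32
ee_pos: [578.3, -64.1, 47.5]
orientation: [2.874, 1.266, 0.004]
ft_force: [1.3, 2.8, -0.7]
width: 0.6
grasp_force: 1.3
```

```bash
python3 - <<'E'
from h import *
u,v=285,222
d=shot('scene');im=cv2.cvtColor(d['image'],cv2.COLOR_RGB2BGR)[v-40:v+40,u-55:u+55]
cv2.imwrite('pics/c3.png',cv2.resize(im,None,fx=7,fy=7,interpolation=cv2.INTER_CUBIC))
o=ctrl.get_obs();print(o['ee_pos'],o['orientation'],o['ft_force'],o['qpos'])
E
```

```text
[578.22431049 -64.51167473  47.5642341 ] [2.87760467 1.2583328  0.00350542] [ 0.03412837  1.8522285  -0.35056502] [-1.31774178e-01  6.08603797e-01  1.81888134e+00  6.04865005e-04
  7.11737714e-01  6.14104987e-01]
```

View pics/c3.png

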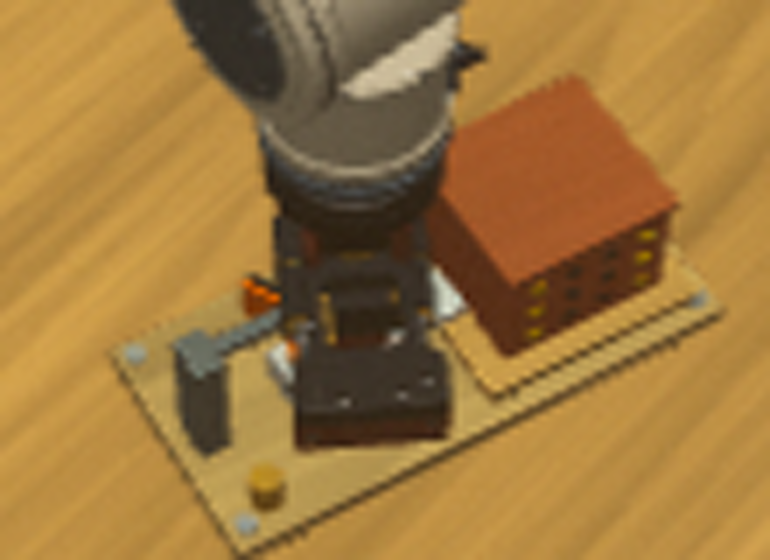

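The scene crop shows the gripper at the end of its stroke, with nothing else displaced. A wing is back at its old place at (260,297), so the screw has turned about 120°. I'll back off, lift, and return along the arc.

move_arm(steps=[[[0.2, 0, 0], 0, 1], [[0, 0, -0.8], 0, 1], [[0, 0, -0.8], 0, 1], [[0.102, -0.067, 0], -1, 1], [[0.102, -0.067, 0], -1, 1], [[0.102, -0.067, 0], -1, 1], [[0.102, -0.067, 0], -1, 1], [[0.102, -0.067, 0], -1, 1], [[0.102, -0.067, 0], -1, 1], [[0.102, -0.067, 0], -1, 1], [[0.102, -0.067, 0], -1, 1], [[0.102, -0.067, 0], -1, 1], [[0.102, -0.067, 0], -1, 1], [[0.102, -0.067, 0], -1, 1], [[0.102, -0.067, 0], -1, 1], [[0.102, -0.067, 0], -1, 1], [[0.102, -0.067, 0], -1, 1], [[0.102, -0.067, 0], -1, 1], [[0.102, -0.067, 0], -1, 1], [[0.102, -0.067, 0], -1, 1]])

```text
t: 11.03
ee_pos: [556.7, -19.7, 87.2]
orientation: [1.246, 2.883, 0.0]
ft_force: [0.4, -0.6, -0.3]
width: 0.4
grasp_force: 0.0
```

move_arm(steps=[[[0.102, -0.067, 0], -1, 1], [[0.102, -0.067, 0], -1, 1], [[0.102, -0.067, 0], -1, 1], [[0.102, -0.067, 0], -1, 1], [[0.102, -0.067, 0], -1, 1], [[0.102, -0.067, 0], -1, 1], [[0.102, -0.067, 0], -1, 1], [[0, 0, 0], 0, 1], [[0, 0, 0], 0, 1]])

```text
t: 11.78
ee_pos: [535.6, -20.3, 87.0]
orientation: [0.335, 3.123, -0.0]
ft_force: [0.1, -1.0, 0.0]
width: 0.6
grasp_force: 0.0
```

```bash
python3 - <<'E'
from h import *
u,v=285,222
d=shot('scene');im=cv2.cvtColor(d['image'],cv2.COLOR_RGB2BGR)[v-40:v+40,u-55:u+55]
cv2.imwrite('pics/c4.png',cv2.resize(im,None,fx=7,fy=7,interpolation=cv2.INTER_CUBIC))
o=ctrl.get_obs();print(o['t'],o['ee_pos'],o['orientation'],o['ft_force'])
E
```

```text
11.8333 [535.66483794 -20.36086584  86.90966498] [ 3.35626518e-01  3.12254942e+00 -3.19633712e-05] [0.31338523 0.42195002 0.80292789]
```

View pics/c4.png

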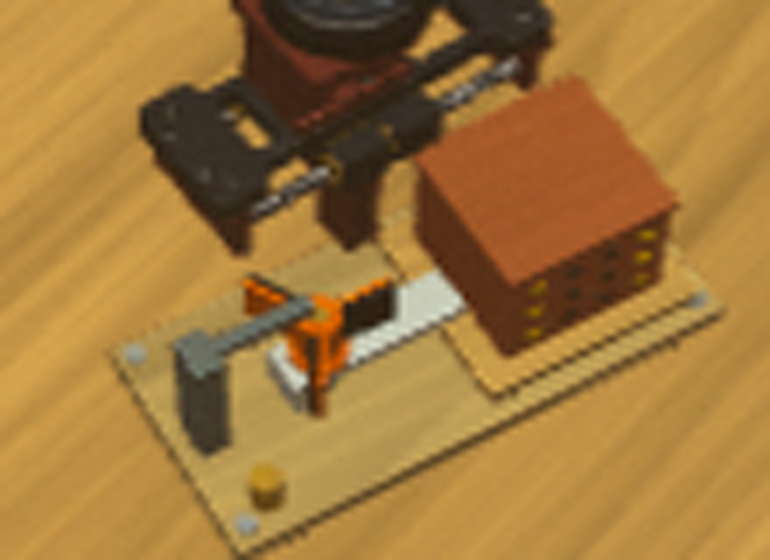

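The LED-side wing now stands at about (375,300), a few degrees beyond a full 120° turn, and all other things are unmoved. Stroke 2.

move_arm(steps=[[[0, 0, 0.85], 0, 1], [[0, 0, 0.85], 0, 1], [[0, 0, 0], 0, 1], [[-0.1, 0, 0], 0, 1], [[-0.1, 0, 0], 0, 1], [[-0.107, 0.041, 0], 1, 1], [[-0.107, 0.041, 0], 1, 1], [[-0.107, 0.041, 0], 1, 1], [[-0.107, 0.041, 0], 1, 1], [[-0.107, 0.041, 0], 1, 1], [[-0.107, 0.041, 0], 1, 1], [[-0.107, 0.041, 0], 1, 1], [[-0.107, 0.041, 0], 1, 1], [[-0.107, 0.041, 0], 1, 1], [[-0.107, 0.041, 0], 1, 1], [[-0.107, 0.041, 0], 1, 1], [[-0.107, 0.041, 0], 1, 1]])

```text
t: 13.25
ee_pos: [571.4, -31.7, 44.9]
orientation: [-1.857, -2.534, -0.001]
ft_force: [-1.3, 3.3, -1.5]
width: 0.3
grasp_force: 1.4
```

move_arm(steps=[[[-0.107, 0.041, 0], 1, 1], [[-0.107, 0.041, 0], 1, 1], [[-0.107, 0.041, 0], 1, 1], [[-0.107, 0.041, 0], 1, 1], [[-0.107, 0.041, 0], 1, 1], [[-0.107, 0.041, 0], 1, 1], [[-0.107, 0.041, 0], 1, 1], [[-0.107, 0.041, 0], 1, 1], [[-0.107, 0.041, 0], 1, 1], [[-0.107, 0.041, 0], 1, 1], [[-0.107, 0.041, 0], 1, 1], [[-0.107, 0.041, 0], 1, 1], [[0, 0, 0], 0, 1]])

```text
t: 14.33
ee_pos: [578.7, -64.4, 45.3]
orientation: [2.874, 1.267, 0.004]
ft_force: [0.5, 2.7, -1.4]
width: 0.8
grasp_force: 0.9
```

move_arm(steps=[[[0.2, 0, 0], 0, 1], [[0, 0, -0.8], 0, 1], [[0, 0, -0.8], 0, 1], [[0.102, -0.067, 0], -1, 1], [[0.102, -0.067, 0], -1, 1], [[0.102, -0.067, 0], -1, 1], [[0.102, -0.067, 0], -1, 1], [[0.102, -0.067, 0], -1, 1], [[0.102, -0.067, 0], -1, 1], [[0.102, -0.067, 0], -1, 1], [[0.102, -0.067, 0], -1, 1], [[0.102, -0.067, 0], -1, 1], [[0.102, -0.067, 0], -1, 1], [[0.102, -0.067, 0], -1, 1], [[0.102, -0.067, 0], -1, 1], [[0.102, -0.067, 0], -1, 1], [[0.102, -0.067, 0], -1, 1], [[0.102, -0.067, 0], -1, 1], [[0.102, -0.067, 0], -1, 1], [[0.102, -0.067, 0], -1, 1]])

```text
t: 16.0
ee_pos: [557.0, -19.7, 84.7]
orientation: [1.246, 2.883, 0.0]
ft_force: [0.2, -0.2, 0.5]
width: 0.8
grasp_force: 0.0
```

move_arm(steps=[[[0.102, -0.067, 0], -1, 1], [[0.102, -0.067, 0], -1, 1], [[0.102, -0.067, 0], -1, 1], [[0.102, -0.067, 0], -1, 1], [[0.102, -0.067, 0], -1, 1], [[0.102, -0.067, 0], -1, 1], [[0.102, -0.067, 0], -1, 1], [[0, 0, 0], 0, 1], [[0, 0, 0], 0, 1]])

```text
t: 16.75
ee_pos: [535.9, -20.4, 84.5]
orientation: [0.335, 3.123, -0.0]
ft_force: [-0.8, -0.5, -0.3]
width: 0.3
grasp_force: 0.0
```

```bash
python3 - <<'E'
from h import *
u,v=285,222
d=shot('scene');im=cv2.cvtColor(d['image'],cv2.COLOR_RGB2BGR)[v-40:v+40,u-55:u+55]
cv2.imwrite('pics/c5.png',cv2.resize(im,None,fx=7,fy=7,interpolation=cv2.INTER_CUBIC))
o=ctrl.get_obs();print(o['t'],o['ee_pos'],o['orientation'],o['ft_force'])
E
```

```text
16.8 [535.9679023  -20.37765939  84.39479796] [ 3.35771041e-01  3.12263172e+00 -3.79511595e-05] [ 0.91453023  0.47725526 -0.19192315]
```

View pics/c5.png

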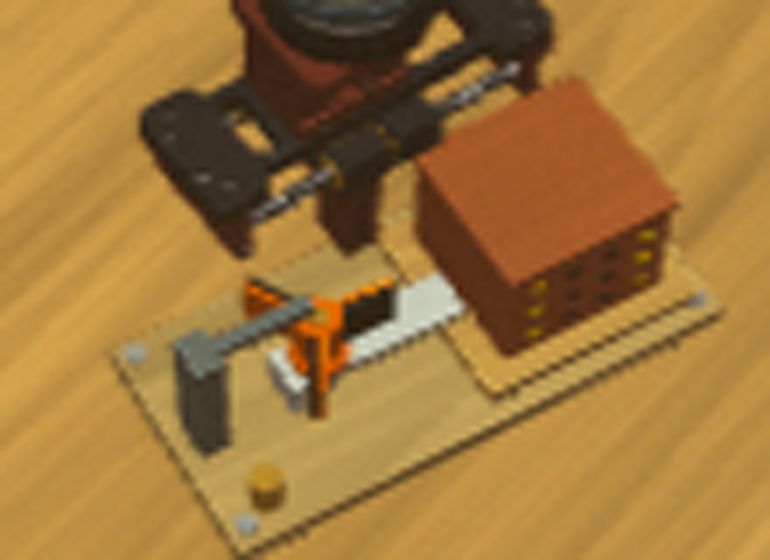

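Same wing layout as before, now about two strokes (roughly 248°) on, and the box and standoff are unmoved. Stroke 3 follows.

move_arm(steps=[[[0, 0, 0.8], 0, 1], [[0, 0, 0.8], 0, 1], [[0, 0, 0], 0, 1], [[-0.1, 0, 0], 0, 1], [[-0.1, 0, 0], 0, 1], [[-0.107, 0.041, 0], 1, 1], [[-0.107, 0.041, 0], 1, 1], [[-0.107, 0.041, 0], 1, 1], [[-0.107, 0.041, 0], 1, 1], [[-0.107, 0.041, 0], 1, 1], [[-0.107, 0.041, 0], 1, 1], [[-0.107, 0.041, 0], 1, 1], [[-0.107, 0.041, 0], 1, 1], [[-0.107, 0.041, 0], 1, 1], [[-0.107, 0.041, 0], 1, 1], [[-0.107, 0.041, 0], 1, 1], [[-0.107, 0.041, 0], 1, 1]])

```text
t: 18.22
ee_pos: [571.5, -31.8, 44.8]
orientation: [-1.857, -2.533, -0.001]
ft_force: [-1.6, 1.8, -1.2]
width: 0.5
grasp_force: 1.4
```

move_arm(steps=[[[-0.107, 0.041, 0], 1, 1], [[-0.107, 0.041, 0], 1, 1], [[-0.107, 0.041, 0], 1, 1], [[-0.107, 0.041, 0], 1, 1], [[-0.107, 0.041, 0], 1, 1], [[-0.107, 0.041, 0], 1, 1], [[-0.107, 0.041, 0], 1, 1], [[-0.107, 0.041, 0], 1, 1], [[-0.107, 0.041, 0], 1, 1], [[-0.107, 0.041, 0], 1, 1], [[-0.107, 0.041, 0], 1, 1], [[-0.107, 0.041, 0], 1, 1], [[0, 0, 0], 0, 1]])

```text
t: 19.3
ee_pos: [579.0, -64.5, 45.2]
orientation: [2.874, 1.267, 0.003]
ft_force: [0.8, 1.1, 0.7]
width: 0.4
grasp_force: 0.9
```

move_arm(steps=[[[0.2, 0, 0], 0, 1], [[0, 0, -0.8], 0, 1], [[0, 0, -0.8], 0, 1], [[0.102, -0.067, 0], -1, 1], [[0.102, -0.067, 0], -1, 1], [[0.102, -0.067, 0], -1, 1], [[0.102, -0.067, 0], -1, 1], [[0.102, -0.067, 0], -1, 1], [[0.102, -0.067, 0], -1, 1], [[0.102, -0.067, 0], -1, 1], [[0.102, -0.067, 0], -1, 1], [[0.102, -0.067, 0], -1, 1], [[0.102, -0.067, 0], -1, 1], [[0.102, -0.067, 0], -1, 1], [[0.102, -0.067, 0], -1, 1], [[0.102, -0.067, 0], -1, 1], [[0.102, -0.067, 0], -1, 1], [[0.102, -0.067, 0], -1, 1], [[0.102, -0.067, 0], -1, 1], [[0.102, -0.067, 0], -1, 1]])

```text
t: 20.97
ee_pos: [557.3, -19.8, 84.6]
orientation: [1.247, 2.883, 0.0]
ft_force: [1.3, -1.1, -0.2]
width: 0.6
grasp_force: 0.0
```

move_arm(steps=[[[0.102, -0.067, 0], -1, 1], [[0.102, -0.067, 0], -1, 1], [[0.102, -0.067, 0], -1, 1], [[0.102, -0.067, 0], -1, 1], [[0.102, -0.067, 0], -1, 1], [[0.102, -0.067, 0], -1, 1], [[0.102, -0.067, 0], -1, 1], [[0, 0, 0], 0, 1], [[0, 0, 0], 0, 1]])

```text
t: 21.72
ee_pos: [536.2, -20.4, 84.5]
orientation: [0.335, 3.123, -0.0]
ft_force: [0.6, -0.2, -0.6]
width: 0.5
grasp_force: 0.0
```

```bash
python3 - <<'E'
from h import *
u,v=285,222
d=shot('scene');im=cv2.cvtColor(d['image'],cv2.COLOR_RGB2BGR)[v-40:v+40,u-55:u+55]
cv2.imwrite('pics/c6.png',cv2.resize(im,None,fx=7,fy=7,interpolation=cv2.INTER_CUBIC))
o=ctrl.get_obs();print(o['t'],o['ee_pos'],o['orientation'],o['ft_force'])
E
```

```text
21.7667 [536.26294383 -20.42198971  84.37906135] [ 3.35865057e-01  3.12267591e+00 -1.36556405e-05] [-0.62656401  0.08868663  1.09959907]
```

View pics/c6.png

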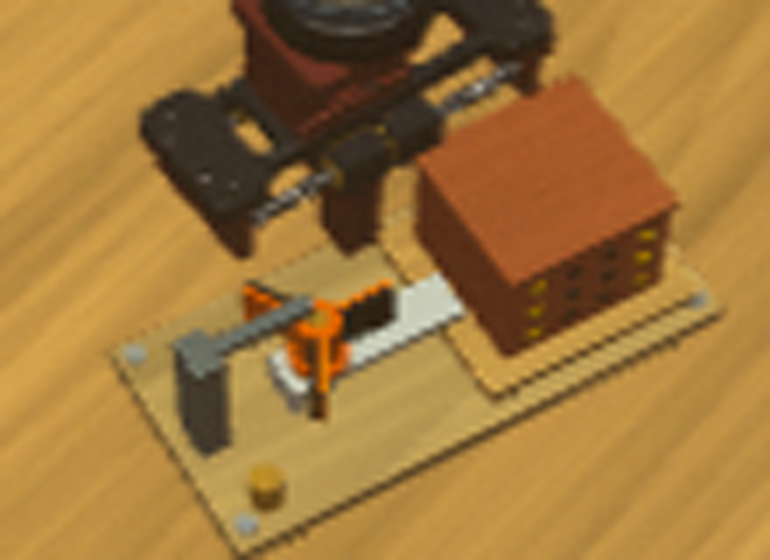

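Stroke 3 worked: the layout is the same again, with about 88° left. For the final stroke I slow down towards the stop and watch the force.

move_arm(steps=[[[0, 0, 0.8], 0, 1], [[0, 0, 0.8], 0, 1], [[0, 0, 0], 0, 1], [[-0.1, 0, 0], 0, 1], [[-0.1, 0, 0], 0, 1], [[-0.107, 0.041, 0], 1, 1], [[-0.107, 0.041, 0], 1, 1], [[-0.107, 0.041, 0], 1, 1], [[-0.107, 0.041, 0], 1, 1], [[-0.107, 0.041, 0], 1, 1], [[-0.107, 0.041, 0], 1, 1], [[-0.107, 0.041, 0], 1, 1], [[-0.107, 0.041, 0], 1, 1], [[-0.107, 0.041, 0], 1, 1], [[-0.107, 0.041, 0], 1, 1], [[-0.107, 0.041, 0], 1, 1], [[-0.107, 0.041, 0], 1, 1], [[-0.107, 0.041, 0], 1, 1], [[-0.107, 0.041, 0], 1, 1], [[-0.107, 0.041, 0], 1, 1]])

```text
t: 23.43
ee_pos: [576.8, -39.0, 44.9]
orientation: [-2.172, -2.27, -0.001]
ft_force: [-1.6, 2.6, -1.0]
width: 0.8
grasp_force: 1.3
```

move_arm(steps=[[[-0.053, 0.021, 0], 0.5, 1], [[-0.053, 0.021, 0], 0.5, 1], [[-0.053, 0.021, 0], 0.5, 1], [[-0.053, 0.021, 0], 0.5, 1], [[0, 0, 0], 0, 1], [[0, 0, 0], 0, 1]])

```text
t: 23.93
ee_pos: [579.2, -44.5, 45.0]
orientation: [2.355, 2.078, 0.002]
ft_force: [-0.4, 2.2, 0.5]
width: 0.4
grasp_force: 1.0
```

move_arm(steps=[[[-0.053, 0.021, 0], 0.5, 1], [[-0.053, 0.021, 0], 0.5, 1], [[0, 0, 0], 0, 1], [[0, 0, 0], 0, 1]])

```text
t: 24.27
ee_pos: [579.9, -47.3, 44.7]
orientation: [2.442, 1.975, 0.002]
ft_force: [0.7, 2.5, 1.7]
width: 0.7
grasp_force: 1.3
```

move_arm(steps=[[[-0.053, 0.021, 0], 0.5, 1], [[-0.053, 0.021, 0], 0.5, 1], [[0, 0, 0], 0, 1], [[0, 0, 0], 0, 1]])

```text
t: 24.6
ee_pos: [580.6, -48.6, 44.7]
orientation: [-2.528, -1.865, -0.005]
ft_force: [1.7, 10.9, 3.9]
width: 0.6
grasp_force: 5.6
```

move_arm(steps=[[[-0.053, 0.021, 0], 0.5, 1], [[0, 0, 0], 0, 1], [[0, 0, 0], 0, 1]])

```text
t: 24.85
ee_pos: [581.0, -49.1, 44.7]
orientation: [-2.567, -1.81, -0.006]
ft_force: [1.5, 16.3, 3.7]
width: 0.6
grasp_force: 8.3
```

The force climbs to 16 N while the tip stalls at wing angle −18° (world), as predicted for the hard stop. I'll back off and check.

move_arm(steps=[[[0.15, 0, 0], 0, 1], [[0.15, 0, 0], 0, 1], [[0, 0, -0.8], 0, 1], [[0, 0, -0.8], 0, 1], [[0, 0, -0.9], 0, 1], [[0, 0, -0.9], 0, 1], [[0, 0, -0.9], 0, 1], [[0, -0.9, 0], 0, 1], [[0, -0.9, 0], 0, 1], [[0, -0.9, 0], 0, 1], [[0, -0.9, 0], 0, 1], [[0, -0.9, 0], 0, 1], [[0, -0.9, 0], 0, 1], [[0, 0, 0], 0, 1], [[0, 0, 0], 0, 1]])

```text
t: 26.1
ee_pos: [454.6, 0.9, 151.7]
orientation: [2.567, 1.81, -0.0]
ft_force: [1.2, 0.1, -0.2]
width: 0.3
grasp_force: 0.0
```

```bash
python3 - <<'E'
from h import *
out=[]
for n,u,v in(('scene',285,228),('top',285,198)):
    d=shot(n);im=cv2.cvtColor(d['image'],cv2.COLOR_RGB2BGR)[v-36:v+36,u-55:u+55]
    im=cv2.resize(im,None,fx=4,fy=4,interpolation=cv2.INTER_CUBIC)
    for a in(-18.3,101.7,-138.3):
        for r in (46,56):
            p=proj(d,(546+r*np.cos(np.radians(a)),-53.5+r*np.sin(np.radians(a)),59))
            cv2.circle(im,tuple(int(x) for x in ((p-[u-55,v-36])*4+2)),2,(255,0,0),-1)
    out.append(im)
cv2.imwrite('pics/fin.png',np.vstack(out));o=ctrl.get_obs();print(o['t'],o['ee_pos'],o['ft_force'])
E
```

```text
26.2 [456.35868914   0.63985214 151.86934334] [ 0.94516583 -0.22294664  0.32260809]
```

View pics/fin.png

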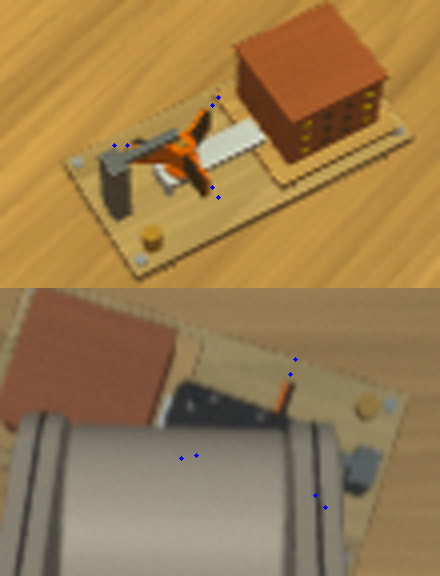

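The wings line up with the marks predicted for 8.4 rad: (212,105) and (212,187) in the scene half, (290,374) in the top half. The box and standoff have not moved, and the arm is clear.

```bash
python3 -c "
from workcell import ctrl
print(ctrl.close_job())"
```

```text
the job is handed in; nothing more can be done
None
```

I pushed the thumbscrew clockwise in four strokes until it would turn no further, then backed the arm clear and handed the job in at about 26 s. In the last pictures the wings line up with the hard-stop angle, and the LED box and standoff look unmoved; no verdict came back.

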